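# Shut the propagator vents

### The job

Close the seedling propagator up for the night: with a fingertip, push both blue vent shutters on top of its clear cover fully shut, each out to the stop at its own end of the cover. Only push them, gently: do not pinch them, and do not lift, tip or shove the loose cover on its tray. Leave the small seed dish lying on the cover, and everything standing around the propagator, where it is.

Things in the scene. Friction and masses are not known exactly. Their poses are not given: they have to be found in the camera images.
- tray: Black seed tray of the propagator, 260 mm (its x) by 400 mm (its y), rim 60 mm high, with compost and seedlings; too heavy to move. Origin: centre of its underside on the bench, z up. Its long side is y; it is turned by up to about 26 degrees.
- cover: Clear rigid cover, about 0.6 kg, loose: flange 244 (x) by 384 mm (y) on the tray's ledge 52 mm above the bench, 2 mm play inside the lip; over about 7 N sideways at its top starts to tip it. 115 mm high; flat top 194 (x) by 320 mm (y), 167 mm above the bench. Origin: centre of its underside; axes as the tray's (z up, y along the length).
- vent_a (a joint): How far the shutter of vent A (cover +y end) is open, m: 0 = fully shut against its end stop, 0.030 = fully open. Starts between 0.016 and 0.030. Closing moves it towards cover +y (outwards, away from the middle of the cover). It stays where it is left; about 1.5 N moves it.
- vent_b (a joint): The same for vent B (cover -y end). Closing moves it towards cover -y (outwards, away from the middle of the cover).
- vent_a_ridge (a point): Vent A, at the cover's +y end: blue shutter plate 60 (x) by 36 mm (y), 3 mm thick, between black rails. Across its middle stands a thumb ridge 44 mm long (x), 8 mm thick (y), 16 mm high; this point is the centre of the ridge's top, 186.5 mm above the bench (plate's top 16 mm, rails' top 14.5 mm below it). Shut: at cover (0, +0.115) m; each mm open is 1 mm nearer the middle. Axes as the cover's.
- vent_b_ridge (a point): Vent B, at the cover's -y end: shutter and ridge as vent A's; this point is the centre of its ridge's top. Shut: at cover (0, -0.115) m; each mm open is 1 mm nearer the middle. Axes as the cover's.
- dish: Small closed clear petri dish of seed, 55 mm across, 14 mm high, 25 g, lying loose on the cover's top between the vents, within 25 mm of its middle in x and 10 mm in y. Origin: centre of its underside. Stays there.
- pot_a: Terracotta pot with a seedling, 70 mm across, pot 60 mm high; bystander at an end of the tray. Origin: centre of its underside.
- pot_b: Black plastic pot with a seedling, 70 mm across, pot 60 mm high; bystander at an end of the tray. Origin: centre of its underside.
- beaker: Empty glass beaker, 68 mm across, 90 mm high; bystander at an end of the tray. Origin: centre of its underside.
- jar: Amber seed jar with a white cap, 56 mm across, 70 mm high; bystander at an end of the tray. Origin: centre of its underside.
- tumbler: Grey-blue drinking bottle, 69 mm across, 195 mm high; bystander behind the tray. Origin: centre of its underside.
- stack: Pile of three 90 mm petri dishes, 45 mm high; bystander behind the tray. Origin: centre of its underside.
Not all that is in view belongs to the job. Leave any pink or yellow look-alike of the dish alone.

How it is judged:
By the outcome, as a careful person would: the job done as asked, in the order asked, and still so for the second after the job is handed in, with the robot touching nothing.
It also fails if it takes over 46 s, if anything falls off the work surface, if the arm or the gripper's body presses on something with over 40 N, if the wrist force passes 120 N, or if a joint passes its speed limit or range.

### The arm

A 6-joint arm with a two-finger parallel gripper is mounted at the origin on the work surface. World frame = base frame: x ahead of the robot, y to its left, z up, the work surface at z = 0. Lengths are in mm, angles in rad, forces in N, time in s.
With the tool pointing down it reaches from about 350 to 975 mm from the base axis. Payload 7.1 kg.
Tool frame: the origin (TCP) lies midway between the tips of the shut fingers; the grasp point (between the pads) lies 19 mm behind it; z points along the fingers, y is the line along which they close (so a half turn about z gives the same grasp; the last joint's range is limited). The gripper opens to 88 mm and grips with 3 to 60 N. Pads are 20 mm wide; open, the fingers measure 115 mm over their backs; the gripper's body (75 mm by 178 mm) begins 61 mm behind the grasp point.
Start: joints at [-0.019, 0.423, 1.63, -0, 1.089, -0.019], TCP at [624.984, 0.026, 222.675] pointing down, gripper open.
Joint ranges: [-3, 3], [-0.9, 2.11], [0.09, 2.58], [-1.31, 4.45], [0.11, 2.69], [-2.54, 2.54]. Speed limits (rad/s): [2.39, 2.39, 3.01, 3.14, 3.14, 3.14].

### API

Orientations are given as a rotation vector (axis times angle).
In Python, from workcell import ctrl gives the robot as it stands.
- The arm moves only by the shell command python3 -m pendant 'ROWS'. ROWS is a JSON object of lists of equal length, an entry for each row: "grip": the opening, from -1 (shut) to 1 (fully open); "linear": the shift along the tool's x, y, z in mm, a list of three; "angular": the turn, a rotation vector about the tool's x, y, z in rad, a list of three. In form: {"grip": [grip, ...], "linear": [[tx, ty, tz], ...], "angular": [[ax, ay, az], ...]}. A call has 1 to 12 rows; each row shifts and turns the commanded pose from where the row before left it, along the tool's axes as they then stand; what a row does not reach is not made up. A row lasts 1/12 s, in which the tool goes at most 41.7 mm and 7.16 degrees, less where a joint would pass 70% of its speed; a pose out of reach is approached as far as the arm can. A call with a gripper value outside its range is refused whole. The fingers move at their own pace and stop on an object; the grip force is fixed at half the most. Time passes only in rows, so rows that do not move let the fingers close. It gives the time, the measured TCP pose, the force, the opening and the grip force at its end, in the units of the state.
- ctrl.get_obs(): the state, without advancing time (a new reading comes with each control period).
- ctrl.get_image(name): name is "scene" or "side" or "wrist"; returns the picture (420x560x3 uint8, red, green, blue); there is no depth.
- ctrl.camera_params(name): a dict with "vfov" (degrees; the focal length in pixels is half the picture's height over the tangent of half this angle, whatever the lens; pixels are square), "cx", "cy" (the principal point, pixels), "R" (3x3) and "t" (3): a world point X has camera coordinates R X + t; the wrist camera has in their place "T_tool_cam" (4x4, takes a point from camera to tool coordinates, whose origin is the TCP and whose axes are the flange's). Camera axes: x right, y down, z forward; pixel columns grow to the right and rows downward; lengths in mm; the calibration is good to about 2 mm. A picture is of the moment at which its call begins: read the wrist's pose just before it. camera_params takes no time and is no camera call.
- ctrl.close_job(): hands the job in; it is judged then, once.
The state is a dict: "t": time; "qpos": joint angles; "qvel": joint speeds; "joint_torque": joint torques, N m; "ee_pos": TCP position; "orientation": TCP orientation; "ft_force": force on the tool from outside, world axes, zero at the start; "moment": the same for the moment, N m; "width": finger opening in mm; "grasp_force": force on a finger pad.
Only numpy, scipy, OpenCV 4.12 (cv2) and the standard library are available. Lean on these libraries where they do the work, as an engineer would, in place of code of your own. Each camera call takes 0.05 s, during which the arm holds its last target. There are 200 camera calls.

## Working session

There is one attempt and no reset: what is moved stays moved. The work goes in short steps, Python scripts to look and compute and a shell command to move; the robot and the scene stay as the last step left them, time stands still between calls to the robot, and variables do not carry over. Pictures are saved under pics/ and viewed, at most 13 in all, crops included, and the job is handed in when it is done.

```bash
mkdir -p pics; cat > h.py <<'E'
from workcell import ctrl
import numpy as np, cv2
from scipy.spatial.transform import Rotation as Rn
def snap(n,f):
    o=ctrl.get_obs(); im=ctrl.get_image(n); cv2.imwrite('pics/'+f,im[:,:,::-1]); return o,im
def cam(n,o=None):
    p=ctrl.camera_params(n); f=210/np.tan(np.radians(p['vfov'])/2)
    if n=='wrist':
        T=np.array(p['T_tool_cam']);Rt=Rn.from_rotvec(o['orientation']).as_matrix()
        Rc=Rt@T[:3,:3]; c=Rt@T[:3,3]+np.array(o['ee_pos'])
    else:
        R=np.array(p['R']);Rc=R.T;c=-R.T@np.array(p['t'])
    return f,p['cx'],p['cy'],Rc,c
def ray(C,u,v):
    f,cx,cy,Rc,c=C; d=Rc@np.array([(u-cx)/f,(v-cy)/f,1]); return c,d/np.linalg.norm(d)
def onz(C,u,v,z):
    c,d=ray(C,u,v); return c+d*(z-c[2])/d[2]
def tri(rs):
    A=sum(np.eye(3)-np.outer(d,d) for c,d in rs); b=sum((np.eye(3)-np.outer(d,d))@c for c,d in rs)
    return np.linalg.solve(A,b)
E
python3 - <<'E'
from h import *
for n in('scene','side','wrist'):
    o,im=snap(n,n+'0.png'); C=cam(n,o); print(n,C[0],C[4].round(),ctrl.camera_params(n).keys())
    hsv=cv2.cvtColor(im,cv2.COLOR_RGB2HSV); m=cv2.inRange(hsv,(98,110,50),(125,255,255))
    k,l,s,c=cv2.connectedComponentsWithStats(m)
    for i in range(1,k):
        if s[i,4]>30: print(s[i],c[i].round(1))
a=[cv2.imread('pics/%s0.png'%n) for n in('scene','side')]
print(o)
E
```

```text
scene 505.187494165731 [ 860.  488. 1034.] dict_keys(['vfov', 'cx', 'cy', 'R', 't'])
[255 137  25  15 119] [267.6 144.7]
[262 148  18  11  55] [269.  152.9]
[314 190  34  29 496] [330.1 203.7]
side 491.1960162692473 [ 770. -674. 1004.] dict_keys(['vfov', 'cx', 'cy', 'R', 't'])
[241 231  31  16 395] [255.8 238.4]
wrist 340.45508529993185 [625.  80. 384.] dict_keys(['vfov', 'cx', 'cy', 'T_tool_cam'])
[  54   20  121   86 7107] [115.2  62.4]
[ 172  304   68   33 1688] [207.  322.3]
{'t': 0.1, 'qpos': array([-1.90141470e-02,  4.23778227e-01,  1.63059938e+00, -1.89989926e-05,
        1.08863761e+00, -1.90065129e-02]), 'qvel': array([ 0.00047404, -0.00090444, -0.0027074 ,  0.00043879,  0.00089337,
       -0.00110902]), 'joint_torque': array([ 6.49496542e-04, -5.45618248e+01, -2.74323839e+01,  6.46709581e-02,
        1.88581715e-02,  1.54216096e-06]), 'ee_pos': array([6.24489015e+02, 2.13811450e-02, 2.21976403e+02]), 'orientation': array([-2.22072345e+00, -2.22072609e+00,  1.56829213e-03]), 'ft_force': array([0.26468643, 0.277672  , 0.04898036]), 'moment': array([ 0.0235707 , -0.01976808, -0.03775934]), 'grasp_force': 0.0, 'width': 87.5201538066365}
```

View pics/scene0.png

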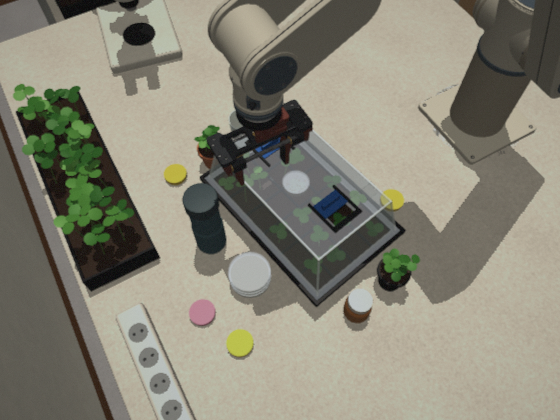

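View pics/wrist0.png

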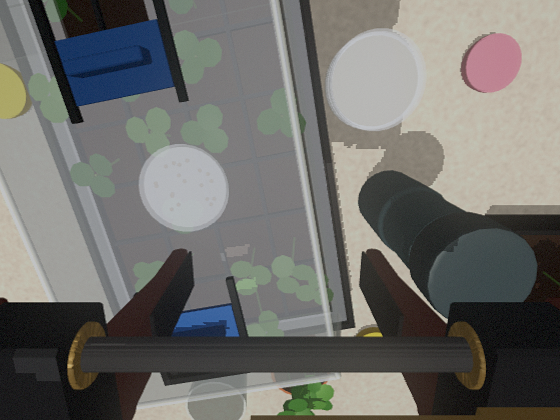

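View pics/side0.png

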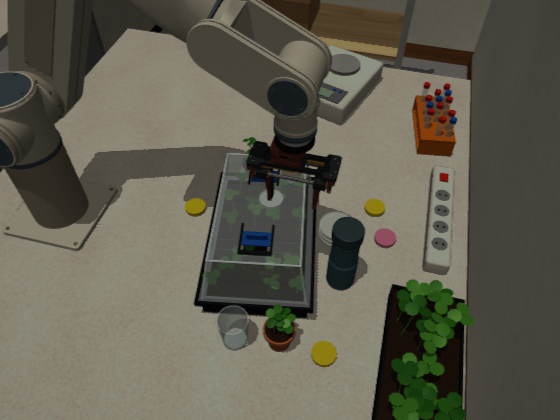

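The wrist view shows one blue shutter with its ridge at about (115,62) and the other at (207,322), partly hidden by the gripper. The real dish is the clear speckled one on the cover at (184,187). The white disc at (375,80) is the stack, and the pink and yellow discs are decoys on the bench. The tumbler stands at (460,230). I'll raise the camera to see both vents, and shut the fingers.

```bash
python3 -m pendant '{"grip":[-1,-1,-1,-1,-1,-1,-1,-1],"linear":[[0,0,-30],[-10,-10,-30],[-20,-20,-20],[-20,-20,-20],[-20,-10,-10],[-10,0,0],[0,0,0],[0,0,0]],"angular":[[0,0,0],[0,0,0],[0,0,0],[0,0,0],[0,0,0],[0,0,0],[0,0,0],[0,0,0]]}'
python3 - <<'E'
from h import *
o,im=snap('wrist','wrist1.png');C=cam('wrist',o)
print(o['ee_pos'],C[4])
hsv=cv2.cvtColor(im,cv2.COLOR_RGB2HSV); m=cv2.inRange(hsv,(98,110,50),(125,255,255))
k,l,s,c=cv2.connectedComponentsWithStats(m)
for i in range(1,k):
    if s[i,4]>100:
        q=cv2.boxPoints(cv2.minAreaRect(np.argwhere(l==i)[:,::-1].astype(np.float32)))
        print(s[i],c[i].round(1),[onz(C,*p,170.5)[:2].round(1).tolist() for p in q])
cv2.imwrite('pics/w1big.png',cv2.resize(im[:,:,::-1],(800,600),interpolation=cv2.INTER_CUBIC))
E
```

```text
t: 0.82
ee_pos: [565.0, -80.0, 331.8]
orientation: [-2.222, -2.219, 0.0]
ft_force: [0.7, -0.3, 0.1]
width: 38.0
grasp_force: 0.0
[565.03545187 -79.98861123 331.76120631] [ 5.65819141e+02 -2.53671949e-01  4.93900691e+02]
[204   0  32   7 126] [215.4   1.9] [[505.5, 85.1], [531.3, 85.1], [531.2, 80.7], [505.2, 80.7]]
[ 244  168   66   46 2184] [276.9 190.8] [[533.7, -66.5], [592.0, -55.4], [599.5, -90.8], [539.4, -102.6]]
```

View pics/w1big.png

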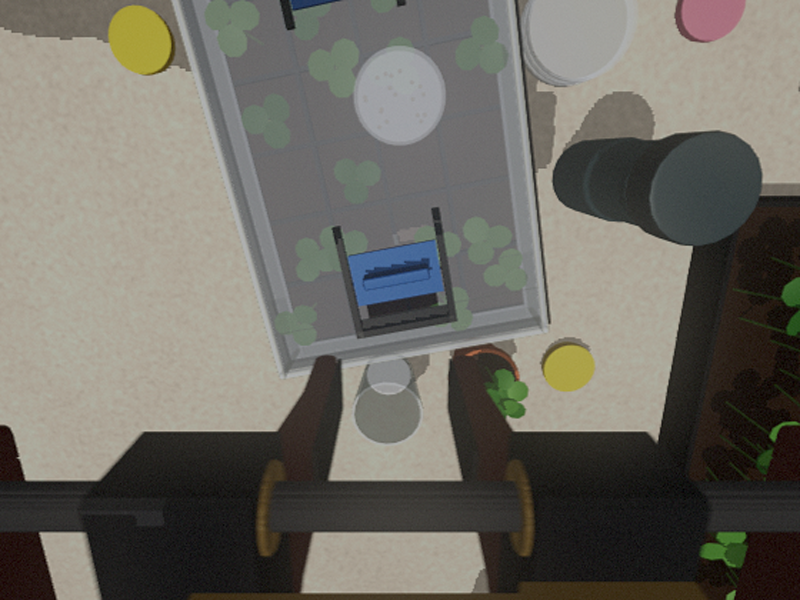

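At an enlarged 800x600 the view shows vent B's plate centred near (395,272), with its ridge at (396,275). The outer gap still shows dark at (400,305), so it is open. The dish is at (400,95), and vent A is cut off at the top edge. I'll move towards vent A for the second view.

```bash
python3 -m pendant '{"grip":[-1,-1,-1,-1,-1],"linear":[[30,-10,0],[30,-10,0],[25,0,0],[0,0,0],[0,0,0]],"angular":[[0,0,0],[0,0,0],[0,0,0],[0,0,0],[0,0,0]]}'
python3 - <<'E'
from h import *
o,im=snap('wrist','wrist2.png');C=cam('wrist',o)
print(o['ee_pos'],C[4],o['width'])
hsv=cv2.cvtColor(im,cv2.COLOR_RGB2HSV); m=cv2.inRange(hsv,(98,110,50),(125,255,255))
k,l,s,c=cv2.connectedComponentsWithStats(m)
for i in range(1,k):
    if s[i,4]>100:
        q=cv2.boxPoints(cv2.minAreaRect(np.argwhere(l==i)[:,::-1].astype(np.float32)))
        print(s[i],c[i].round(1),q.round().tolist(),[onz(C,*p,170.5)[:2].round(1).tolist() for p in q])
a=cv2.imread('pics/wrist1.png')[150:240,210:340]; b=im[:,:,::-1]
print('see')
r=[cv2.resize(x,(400,300),interpolation=cv2.INTER_CUBIC) for x in (a[:90,:120],b[0:90,170:290])]
r+=[cv2.resize(x,(400,300),interpolation=cv2.INTER_CUBIC) for x in (b[240:330,200:320],b[100:190,200:320])]
cv2.imwrite('pics/c2.png',np.vstack([np.hstack(r[:2]),np.hstack(r[2:])]))
E
```

```text
t: 1.28
ee_pos: [545.0, 6.8, 331.6]
orientation: [-2.217, -2.225, 0.002]
ft_force: [0.2, -0.4, 0.5]
width: 1.5
grasp_force: 0.0
[544.98087876   6.83125377 331.60166632] [545.5039643   86.66399593 493.69198778] 1.535042777914364
[ 225   60   72   54 2845] [261.4  86.1] [[224.0, 72.0], [291.0, 58.0], [299.0, 101.0], [232.0, 114.0]] [[498.8, 115.9], [557.8, 127.1], [566.0, 92.2], [505.0, 80.3]]
[297 252  30  34 783] [311.6 268.6] [[296.0, 256.0], [322.0, 251.0], [327.0, 282.0], [301.0, 287.0]] [[566.2, -60.4], [592.6, -55.4], [599.7, -91.1], [572.5, -96.3]]
[274 259   5  32 147] [275.9 274.7] [[274.0, 259.0], [278.0, 259.0], [278.0, 290.0], [274.0, 290.0]] [[543.6, -64.3], [547.8, -64.2], [548.0, -100.4], [543.8, -100.5]]
see
```

View pics/c2.png

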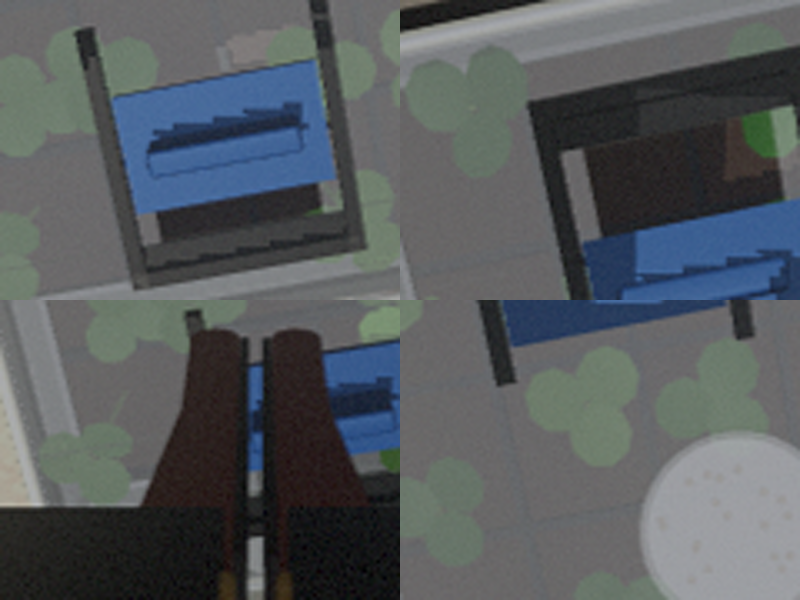

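View pics/wrist2.png

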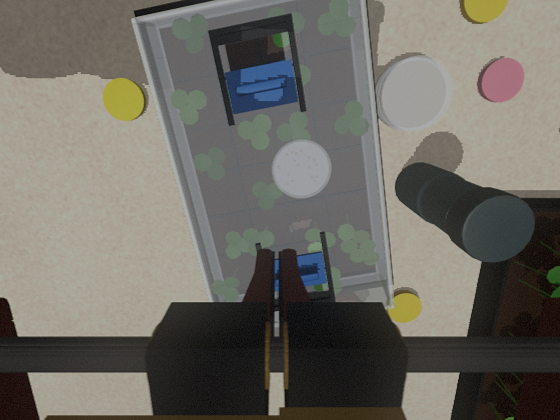

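Two-view check: vent B's plate corners at z=170.5 agree to within 0.6 mm between the views, so the height is right. In wrist2 the A plate is at (261,86), with a wide gap beyond it, and the dish is at (301,168). Next I'll locate the cover centre from the inner rail ends.

```bash
python3 - <<'E'
from h import *
R=Rn.from_rotvec([-2.2214,-2.2214,0]).as_rotvec()
C1=cam('wrist',dict(orientation=R,ee_pos=[565.035,-79.99,331.76]));C2=cam('wrist',dict(orientation=R,ee_pos=[544.98,6.83,331.6]))
th=np.radians(10.65);X=np.array([np.cos(th),np.sin(th)]);Y=np.array([-X[1],X[0]])
A=[onz(C2,u,v,172)[:2] for u,v in((231.5,124.9),(302.6,111.4))]
B=[onz(C1,u,v,172)[:2] for u,v in((235.9,159.6),(305.2,147))]
a,b=np.mean(A,0),np.mean(B,0); c=(a+b)/2
print('rail ends',a,b,'c',c,'len',(a-b)@Y,(a-b)@X)
for n,p in(('A',np.array([531.9,103.9])),('B',np.array([566.2,-78.8]))): print(n,(p-c)@X,(p-c)@Y)
print('dish',[(onz(C,u,v,178)[:2]-c)@np.c_[X,Y] for C,u,v in((C1,280,66.5),(C2,301.5,168.5))])
print('start A contact', 0)
for n,s,p in(('A',1,[531.9,103.9]),('B',-1,[566.2,-78.8])):
    p=np.array(p); print(n,'pre',p-s*Y*(4+10+8),'shut ridge',c+s*Y*115,'tip centre at shut',c+s*Y*101)
# ridge height: top edges? bench-point edge of ridge seen in both views
E
```

```text
rail ends [537.21214576  76.77196324] [560.35427967 -41.90973044] c [548.78321271  17.4311164 ] len 120.9142117497495 -0.81004639668111
A -0.6121575135039449 88.09957982832267
B -0.6676080299244807 -97.7922621799813
dish [array([22.71658807, 11.5115222 ]), array([22.91771998, 10.18282478])]
start A contact 0
A pre [535.96579917  82.27896216] shut ridge [527.53017157 130.45017781] tip centre at shut [530.11749832 116.69133555]
B pre [562.13420083 -57.17896216] shut ridge [570.03625385 -95.58794501] tip centre at shut [567.4489271  -81.82910275]
```

```bash
python3 -m pendant '{"grip":[-1,-1,-1,-1,-1,-1,-1,-1,-1,-1,-1,-1],"linear":[[0,0,0],[0,0,0],[25,5,0],[25,0,0],[26,0,0],[0,0,30],[0,0,30],[0,0,30],[0,0,25],[0,0,15],[0,0,0],[0,0,0]],"angular":[[0,0,-0.1],[0,0,-0.086],[0,0,0],[0,0,0],[0,0,0],[0,0,0],[0,0,0],[0,0,0],[0,0,0],[0,0,0],[0,0,0],[0,0,0]]}'
cat >> h.py <<'E'
def cov():
    o=ctrl.get_obs(); th=np.radians(10.65);X=np.array([np.cos(th),np.sin(th)]);Y=np.array([-X[1],X[0]])
    d=np.array(o['ee_pos'])[:2]-[548.78,17.43]; F=np.array(o['ft_force'])
    print('t',o['t'],'cover x %.1f y %.1f z %.1f'%(d@X,d@Y,o['ee_pos'][2]),'F X %.2f Y %.2f Z %.2f'%(F[:2]@X,F[:2]@Y,F[2]),o['width'])
E
python3 - <<'E'
from h import *
cov()
a=[snap(n,n+'3.png')[1][:,:,::-1] for n in('scene','wrist','side')]
cv2.imwrite('pics/m3.png',np.hstack([cv2.resize(a[0][100:310,190:410],(400,382)),cv2.resize(a[2][130:310,190:370],(382,382))]))
E
```

```text
t: 2.33
ee_pos: [535.7, 80.0, 201.8]
orientation: [-2.006, -2.416, 0.003]
ft_force: [0.4, 0.1, 0.8]
width: 0.4
grasp_force: 0.0
t 2.3333 cover x -1.3 y 63.9 z 201.8 F X 0.45 Y -0.01 Z 0.82 0.4219872704563864
```

View pics/m3.png

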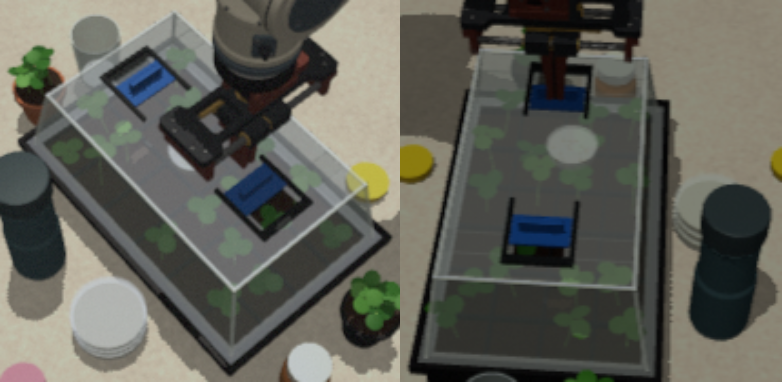

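The shut fingers stand just inward of vent A's ridge (scene crop about (225,165)), clear of the dish at (185,155). I'll descend and check the force.

```bash
python3 -m pendant '{"grip":[-1,-1,-1,-1,-1],"linear":[[0,0,10],[0,0,10],[0,0,5],[0,0,0],[0,0,0]],"angular":[[0,0,0],[0,0,0],[0,0,0],[0,0,0],[0,0,0]]}' >/dev/null; python3 -c "from h import *;cov()"
python3 -m pendant '{"grip":[-1,-1,-1,-1,-1,-1],"linear":[[2,0,0],[2,0,0],[2,0,0],[2,0,0],[2,0,0],[0,0,0]],"angular":[[0,0,0],[0,0,0],[0,0,0],[0,0,0],[0,0,0],[0,0,0]]}' >/dev/null; python3 -c "from h import *;cov()"
```

```text
t 2.9 cover x -1.4 y 64.6 z 177.1 F X -0.15 Y -1.05 Z 0.74 0.2148985928144081
t 3.4 cover x -0.9 y 74.9 z 177.9 F X 0.46 Y -0.12 Z 0.42 0.3715471738361748
```

```bash
for i in 1 2; do python3 -m pendant '{"grip":[-1,-1,-1,-1,-1,-1,-1],"linear":[[1.5,0,0],[1.5,0,0],[1.5,0,0],[1.5,0,0],[1.5,0,0],[0,0,0],[0,0,0]],"angular":[[0,0,0],[0,0,0],[0,0,0],[0,0,0],[0,0,0],[0,0,0],[0,0,0]]}' >/dev/null; python3 -c "from h import *;cov()"; done
python3 -m pendant '{"grip":[-1,-1,-1,-1],"linear":[[1.5,0,0],[1.5,0,0],[0,0,0],[0,0,0]],"angular":[[0,0,0],[0,0,0],[0,0,0],[0,0,0]]}' >/dev/null; python3 -c "from h import *;cov()"
python3 - <<'E'
from h import *
a=[snap(n,n+'4.png')[1][:,:,::-1] for n in('scene','wrist')]
cv2.imwrite('pics/m4.png',np.hstack([cv2.resize(a[0][170:270,280:380],(390,390)),cv2.resize(a[1][0:420,80:500],(390,390))]))
E
```

```text
t 3.9833 cover x -1.1 y 82.3 z 177.6 F X -0.79 Y 0.58 Z -0.39 0.6507088462920579
t 4.5667 cover x -1.1 y 89.8 z 177.6 F X -0.28 Y 0.06 Z 0.54 0.026705172221148717
t 4.9 cover x -1.1 y 92.7 z 177.7 F X -0.11 Y -0.19 Z -0.01 0.45563838279984725
```

View pics/m4.png

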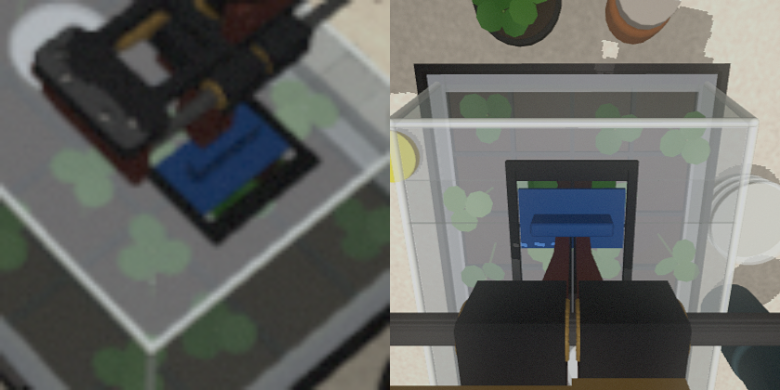

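The wrist view shows the shutter following the fingertip. The gap to the end bar is now only a few mm (rows 180–188), and the cover looks square. I'll continue in small steps.

```bash
python3 -m pendant '{"grip":[-1,-1,-1,-1,-1],"linear":[[1,0,0],[1,0,0],[1,0,0],[1,0,0],[1,0,0]],"angular":[[0,0,0],[0,0,0],[0,0,0],[0,0,0],[0,0,0]]}' >/dev/null; python3 -c "from h import *;cov()"
for i in 1 2; do python3 -m pendant '{"grip":[-1,-1],"linear":[[0.5,0,0],[0.5,0,0]],"angular":[[0,0,0],[0,0,0]]}' >/dev/null; python3 -c "from h import *;cov()"; done
```

```text
t 5.4167 cover x -1.0 y 97.6 z 177.7 F X 0.58 Y -2.62 Z 0.24 0.2698677298180474
t 5.5833 cover x -1.0 y 98.6 z 177.7 F X -0.17 Y -1.64 Z 0.84 0.42301859150678595
t 5.75 cover x -1.0 y 99.6 z 177.7 F X -1.08 Y -0.81 Z 0.63 0.8058240968859246
```

```bash
for i in 1 2 3; do python3 -m pendant '{"grip":[-1,-1],"linear":[[0.3,0,0],[0.3,0,0]],"angular":[[0,0,0],[0,0,0]]}' >/dev/null; python3 -c "from h import *;cov()"; done
python3 - <<'E'
from h import *
a=snap('wrist','wrist5.png')[1][:,:,::-1]
cv2.imwrite('pics/m5.png',cv2.resize(a[160:280,200:360],(800,600)))
E
```

```text
t 5.9167 cover x -1.0 y 100.1 z 177.7 F X -0.11 Y -1.71 Z 0.08 0.40511647501178727
t 6.0833 cover x -1.0 y 100.7 z 177.7 F X 0.35 Y -2.13 Z 0.23 0.3956616150110654
t 6.25 cover x -1.0 y 101.3 z 177.7 F X -0.03 Y -2.05 Z 1.68 0.22073925574441958
```

View pics/m5.png

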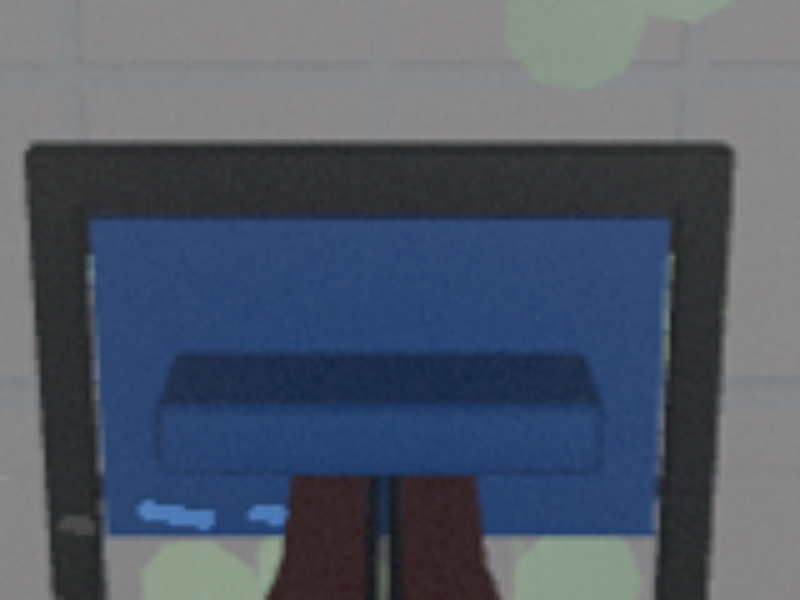

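The plate now meets the end bar visually (row 215 of the crop). I'll take a few more fine steps to confirm the stop by force.

```bash
for i in 1 2 3; do python3 -m pendant '{"grip":[-1],"linear":[[0.3,0,0]],"angular":[[0,0,0]]}' >/dev/null; python3 -c "from h import *;cov()";done
python3 - <<'E'
from h import *
for k in('wrist5.png','x'):
    im=cv2.imread('pics/'+k)[:,:,::-1] if k!='x' else snap('wrist','wrist6.png')[1]
    # profile along mid columns away from fingers: grey over rows; find bar outer edge, bar/plate edge, tray lip
    g=im[:,222:232].mean(1).astype(int)
    b=g[:,2]-g[:,0]; print('plate edge row',np.argmax(b[150:]>20)+150, b[198:208], 'bar', g[184:194,0]); 
    h=im[40:120,225:330].mean((1,2)); d=np.diff(h); i=np.argsort(-abs(d))[:4]; print('lip rows',sorted((40+i).tolist()),d[np.sort(i)].round())
E
```

```text
t 6.3833 cover x -1.0 y 101.6 z 177.7 F X -0.55 Y -1.36 Z 0.82 0.8364962872893406
t 6.4667 cover x -1.0 y 101.8 z 177.7 F X -0.09 Y -2.96 Z 0.67 0.5739153302657246
t 6.55 cover x -1.0 y 101.9 z 177.7 F X 0.15 Y -3.46 Z 0.60 0.5797536237837724
plate edge row 203 [ 4  3  2  2 16 35 67 68 67 68] bar [136 135 137 140  92  46  42  50  49  49]
lip rows [79, 80, 91, 109] [-43. -43.  69. -40.]
plate edge row 203 [ 3  2  4  3  9 34 63 67 66 68] bar [136 136 136 137 142  71  43  42  49  49]
lip rows [80, 81, 91, 110] [-63. -26.  64. -43.]
```

```bash
for x in 1 2; do python3 -m pendant '{"grip":[-1],"linear":[[0.2,0,0]],"angular":[[0,0,0]]}' >/dev/null; python3 -c "from h import *;cov()";done; python3 -m pendant '{"grip":[-1],"linear":[[0,0,0]],"angular":[[0,0,0]]}' >/dev/null; python3 -c "from h import *;cov()"
python3 - <<'E'
from h import *
im=snap('wrist','wrist7.png')[1]
g=im[:,222:232].mean(1).astype(int);b=g[:,2]-g[:,0]; print(b[198:208],g[184:194,0])
h=im[40:120,225:330].mean((1,2)); d=np.diff(h); i=np.argsort(-abs(d))[:4]; print(sorted((40+i).tolist()),d[np.sort(i)].round())
E
```

```text
t 6.6833 cover x -1.0 y 102.2 z 177.7 F X 0.51 Y -4.01 Z 0.81 0.44805069050534446
t 6.7667 cover x -1.0 y 102.4 z 177.7 F X -0.57 Y -4.12 Z 0.80 0.3860256055028787
t 6.85 cover x -1.0 y 102.5 z 177.7 F X 1.13 Y -3.80 Z 1.55 0.5392922088618489
[ 4  4  4  3  8 35 60 66 67 66] [135 135 135 136 140  92  44  42  49  48]
[81, 91, 92, 110] [-75.  64.  23. -45.]
```

The force has settled at 4 N and the bar is moving with the plate, so A is at its stop. I'll back off, lift and go to B's inner side.

```bash
python3 -m pendant '{"grip":[-1,-1,-1,-1,-1,-1,-1,-1,-1,-1,-1],"linear":[[-5,0,0],[-7,0,0],[0,0,-20],[0,0,-30],[-30,0,0],[-35,0,0],[-35,0,0],[-35,0,0],[-30,0,0],[0,0,0],[0,0,0]],"angular":[[0,0,0],[0,0,0],[0,0,0],[0,0,0],[0,0,0],[0,0,0],[0,0,0],[0,0,0],[0,0,0],[0,0,0],[0,0,0]]}' >/dev/null; python3 - <<'E'
from h import *
cov()
o,im=snap('wrist','wrist8.png');a=im[:,:,::-1]
s=snap('side','side8.png')[1][:,:,::-1]
C=cam('wrist',o)
hsv=cv2.cvtColor(im,cv2.COLOR_RGB2HSV); m=cv2.inRange(hsv,(98,110,50),(125,255,255))
k,l,st,c=cv2.connectedComponentsWithStats(m)
th=np.radians(10.65);X=np.array([np.cos(th),np.sin(th)]);Y=np.array([-X[1],X[0]])
for i in range(1,k):
    if st[i,4]>100:
        q=cv2.boxPoints(cv2.minAreaRect(np.argwhere(l==i)[:,::-1].astype(np.float32)))
        print(st[i],[((onz(C,*p,170.5)[:2]-[548.78,17.43])@np.c_[X,Y]).round(1).tolist() for p in q])
cv2.imwrite('pics/m8.png',np.hstack([cv2.resize(a,(440,330)),cv2.resize(s[150:320,190:370],(350,330))]))
E
```

```text
t 7.8167 cover x -1.4 y -75.7 z 227.5 F X 0.31 Y 0.48 Z -1.05 0.43850400203155837
[ 234  233   87   48 2850] [[-29.8, -78.7], [29.3, -78.8], [30.6, -114.7], [-31.1, -114.6]]
```

View pics/m8.png

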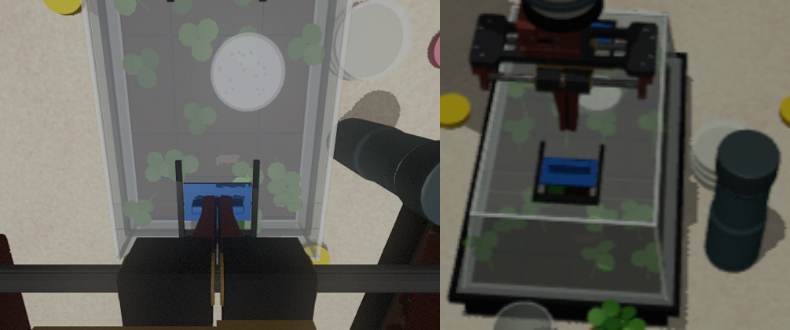

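B's plate is unchanged (centre at about -96.7, in line with the earlier value), and the fingertip is inward of its ridge with about 7 mm to spare. Descend and push.

```bash
python3 -m pendant '{"grip":[-1,-1,-1,-1,-1],"linear":[[0,0,20],[0,0,20],[0,0,10],[0,0,0],[0,0,0]],"angular":[[0,0,0],[0,0,0],[0,0,0],[0,0,0],[0,0,0]]}' >/dev/null; python3 -c "from h import *;cov()"
for i in 1 2; do python3 -m pendant '{"grip":[-1,-1,-1,-1,-1,-1,-1],"linear":[[-1.5,0,0],[-1.5,0,0],[-1.5,0,0],[-1.5,0,0],[-1.5,0,0],[-1.5,0,0],[0,0,0]],"angular":[[0,0,0],[0,0,0],[0,0,0],[0,0,0],[0,0,0],[0,0,0],[0,0,0]]}' >/dev/null; python3 -c "from h import *;cov()"; done
python3 -m pendant '{"grip":[-1,-1,-1,-1],"linear":[[-0.8,0,0],[-0.8,0,0],[-0.8,0,0],[-0.4,0,0]],"angular":[[0,0,0],[0,0,0],[0,0,0],[0,0,0]]}' >/dev/null; python3 -c "from h import *;cov()"
for i in 1 2 3; do python3 -m pendant '{"grip":[-1],"linear":[[-0.3,0,0]],"angular":[[0,0,0]]}' >/dev/null; python3 -c "from h import *;cov()";done
```

```text
t 8.3333 cover x -1.1 y -73.4 z 177.5 F X 0.71 Y 0.70 Z 0.67 0.5038825388882539
t 8.9167 cover x -0.9 y -83.7 z 177.9 F X 0.16 Y -0.33 Z 0.49 0.5956274741253922
t 9.5 cover x -1.1 y -92.7 z 177.6 F X -0.08 Y -0.20 Z -0.13 0.5421210139351635
t 9.8333 cover x -1.1 y -95.2 z 177.6 F X 0.30 Y 1.96 Z -0.11 0.18583952600934978
t 9.9167 cover x -1.1 y -95.5 z 177.6 F X 0.40 Y 1.44 Z -0.16 0.20710588072635092
t 10.0 cover x -1.1 y -95.8 z 177.6 F X 0.67 Y 1.36 Z -0.47 0.20384720991512711
t 10.0833 cover x -1.1 y -96.0 z 177.6 F X 0.25 Y 1.86 Z 0.71 0.687837418575508
```

```bash
python3 -m pendant '{"grip":[-1,-1,-1,-1],"linear":[[-0.8,0,0],[-0.8,0,0],[-0.8,0,0],[-0.4,0,0]],"angular":[[0,0,0],[0,0,0],[0,0,0],[0,0,0]]}' >/dev/null; python3 -c "from h import *;cov()"
for i in 1 2 3 4 5; do python3 -m pendant '{"grip":[-1],"linear":[[-0.3,0,0]],"angular":[[0,0,0]]}' >/dev/null; python3 -c "from h import *;cov()";done
python3 - <<'E'
from h import *
snap('side','side9.png');a=cv2.imread('pics/side9.png')
snap('scene','scene9.png')
cv2.imwrite('pics/m9.png',cv2.resize(a[220:280,220:300],(800,600),interpolation=cv2.INTER_CUBIC))
E
```

```text
t 10.4167 cover x -1.1 y -98.7 z 177.6 F X -0.17 Y 3.56 Z 1.79 0.24233653510761985
t 10.5 cover x -1.1 y -99.1 z 177.6 F X 0.72 Y 3.31 Z 0.82 0.0630437418542558
t 10.5833 cover x -1.1 y -99.4 z 177.6 F X 0.52 Y 3.56 Z 0.32 0.4984029689316163
t 10.6667 cover x -1.1 y -99.7 z 177.6 F X -0.34 Y 4.70 Z 0.34 0.6374031883554938
t 10.75 cover x -1.1 y -99.7 z 177.6 F X -0.34 Y 5.96 Z 1.49 0.3023575804721542
t 10.8333 cover x -1.1 y -99.7 z 177.6 F X -0.15 Y 7.86 Z 1.36 0.6007238283303206
```

View pics/m9.png

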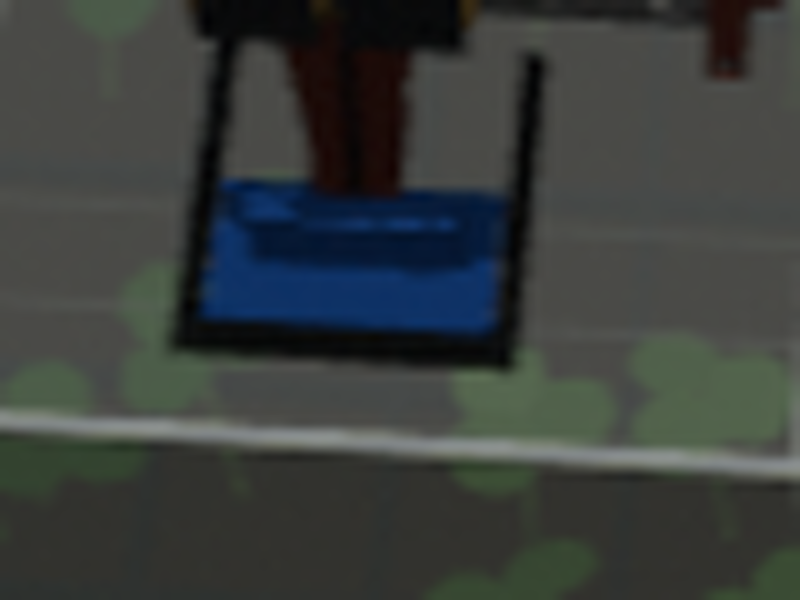

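B is against its stop: the position has stopped at -99.7, the force is rising, and the side view shows no gap at the end bar. I'll back off at once, lift clear and check both vents.

```bash
python3 -m pendant '{"grip":[-1,-1,-1,-1,-1,-1,-1,-1,-1,-1],"linear":[[3,0,0],[9,0,0],[0,0,-20],[0,0,-30],[0,0,-30],[15,0,-30],[30,0,-20],[20,0,-20],[0,0,0],[0,0,0]],"angular":[[0,0,0],[0,0,0],[0,0,0],[0,0,0],[0,0,0],[0,0,0],[0,0,0],[0,0,0],[0,0,0],[0,0,0]]}' >/dev/null; python3 - <<'E'
from h import *
cov()
o,im=snap('wrist','wrist10.png');C=cam('wrist',o)
th=np.radians(10.65);X=np.array([np.cos(th),np.sin(th)]);Y=np.array([-X[1],X[0]])
hsv=cv2.cvtColor(im,cv2.COLOR_RGB2HSV); m=cv2.inRange(hsv,(98,110,50),(125,255,255))
k,l,st,c=cv2.connectedComponentsWithStats(m)
for i in range(1,k):
    if st[i,4]>100:
        q=cv2.boxPoints(cv2.minAreaRect(np.argwhere(l==i)[:,::-1].astype(np.float32)))
        print(st[i],[((onz(C,*p,170.5)[:2]-[548.78,17.43])@np.c_[X,Y]).round(1).tolist() for p in q])
cv2.imwrite('pics/m10.png',cv2.resize(im[:,:,::-1],(800,600)))
E
```

```text
t 11.7667 cover x -0.5 y -22.9 z 328.8 F X -0.24 Y 0.19 Z -0.85 0.18300964533996228
[ 239   13   72   47 3290] [[-30.9, 131.3], [28.3, 131.6], [29.4, 96.3], [-32.0, 96.0]]
[246 264  11  30 193] [[-30.3, -98.7], [-20.0, -98.7], [-20.4, -132.6], [-31.1, -132.6]]
[296 264   9  22 123] [[21.9, -123.0], [21.4, -98.6], [29.7, -98.6], [30.3, -123.0]]
```

View pics/m10.png

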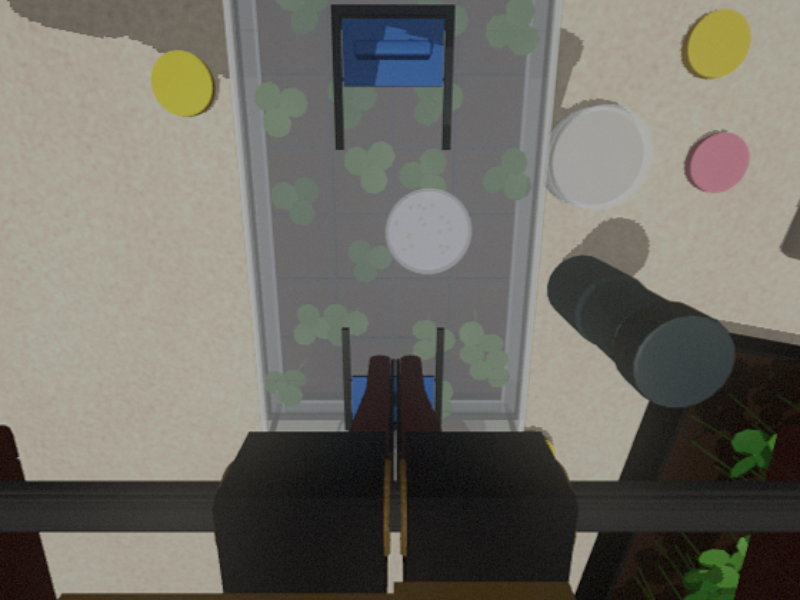

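Vent A, at (393,50) in the picture, is closed against its bar. The two plates are 230 mm apart, which matches both being shut, and the dish at (428,231) and the bystanders haven't moved. Handing in.

```bash
python3 -c "from h import *;print(ctrl.close_job())"
```

```text
the job is handed in; nothing more can be done
None
```

Both vent shutters are pushed fully shut against their stops and the job is handed in at about 12 s; the dish and bystanders look undisturbed, but the cover slid about 1 mm within its 2 mm play, and the last push on vent B briefly reached 7.9 N, just over the 7 N tipping figure, with no tipping seen.

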